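Turn the banding wheel to face the pourer's spout to the pointer

TASK

A red pouring bowl stands on the potter's banding wheel. With a fingertip, push on the wheel's spokes to turn the wheel, either way round, until the bowl's spout points straight along the yellow pointer fixed to the wheel's stand, and leave it standing there with the hand clear. Do not touch the bowl itself or shift it on the wheel, grasp or lift nothing, and do not disturb the two jugs and the jar standing round about.

Things in the scene. Friction and masses are not known exactly. Their poses are not given: they have to be found in the camera images.
- stand: Fixed stand of the banding wheel: dark round foot 170 mm across, 14 mm high. Origin on the table on the wheel's vertical axis; z up; x along the yellow pointer, a bar 16 mm wide and 8 mm high lying on the table, ending in a diamond tip (10 mm high) 171 to 205 mm from the axis. It does not turn with the wheel; its place and yaw vary.
- wheel (a joint): Angle of the wheel relative to the stand, rad, growing anticlockwise from above. No end stops; it stays where left (friction 0.16 N m: about 1.5 N of push on a spoke). At 0 the four spokes lie along the stand's +x, +y, -x, -y. The round aluminium head is 156 mm across, its top 60 mm and underside 42 mm above the table.
- spokes: Four spokes that turn with the wheel. Origin on the axis at table height; they run along its +x, +y, -x, -y (z up). Bars 12 mm thick, outer part in a 15 mm black sleeve, from the head's rim (78 mm from the axis, centre line 54 mm above the table) rising straight to 70 mm high at the tip, 135 mm from the axis; 63 mm high at 110 mm. Below them is open space down to the table and pointer.
- hub (a point): Centre of the top of the wheel head, on the wheel's axis, 60 mm above the table.
- bowl: Red glazed pouring bowl, loose, standing within 3 mm of the middle of the wheel head and carried round with it by friction: 116 mm across the rim, 34 mm high (rim 94 mm, spout up to 97 mm above the table), 0.2 to 0.4 kg. Origin at the centre of its underside; z up, x towards its cream-coloured spout.
- spout (a point): Outer end of the bowl's cream-coloured spout (26 mm wide), 78 mm from the bowl's origin along its x axis, 92 mm above the table.
- jug_a: Red glazed jug, loose, not part of the job: 165 mm high body (170 mm with lip), 88 mm across at the foot, handle reaching 70 mm from its axis along its -x. Origin at the centre of its underside.
- jug_b: A second jug like jug_a, loose, not part of the job.
- glaze_jar: Blue jar with a white cap, loose, not part of the job: 66 mm across, 85 mm high. Origin at the centre of its underside.
Mind the look-alikes: they are no part of the job. What is shaped like the jug_a but turquoise is not meant.

How it is judged:
On the way:
1. a spoke is pushed with the fingers (contact force between the fingers and spokes above 0.4 N), for 0.05 s.
At the end, for the whole second after the job is handed in: The tip of the bowl's spout lies over the pointer's line, on the pointer's side, within 8 mm to either side (6 degrees); the bowl stands level within 12 mm of the middle of the wheel head; the wheel is at rest; jugs and jar stand upright within 20 mm of where they were (y of spout in the frame of stand between -0.008 and 0.008 m and x of spout in the frame of stand above 0.05 m and distance between bowl and hub below 0.012 m and angle between each of bowl, jug_a, jug_b, glaze_jar's own z axis and vertical below 0.1 rad and velocity of joint wheel between -0.05 and 0.05 rad/s and distance of each of jug_a, jug_b, glaze_jar from where it was at the start of the episode below 0.02 m); the robot touches nothing.
It fails at once if the bowl is touched by the robot (contact force between any of the fingers, the arm and bowl above 0.5 N).
It fails at once if the bowl is lifted, or shifted more than 12 mm on the wheel (distance between bowl and hub above 0.012 m).
It fails at once if a jug or the jar is moved more than 20 mm, lifted or tipped (distance of any of jug_a, jug_b, glaze_jar from where it was at the start of the episode above 0.02 m or angle between any of jug_a, jug_b, glaze_jar's own z axis and vertical above 0.2 rad).
It also fails if it takes over 58 s, if anything falls off the work surface, if the arm or the gripper's body presses on something with over 40 N, if the wrist force passes 120 N, or if a joint passes its speed limit or range.

ROBOT

A 7-joint arm with a two-finger parallel gripper is mounted at the origin on the work surface. World frame = base frame: x ahead of the robot, y to its left, z up, the work surface at z = 0. Lengths are in m, angles in rad, forces in N, time in s.
With the tool pointing down it reaches from about 0.4 to 0.85 m from the base axis. Payload 4.5 kg.
Tool frame: the origin (TCP) lies on the centre line of the jaws, within the pads' length; the fingertips stand r.tips_ahead ahead of it and the grasp point (between the pads) is the TCP (r.tips_ahead is the distance from the TCP to the fingertips, in m); z points along the fingers, y is the direction in which the jaws open and shut (so a half turn about z gives the same grasp; the last joint's range is limited). The gripper opens to 88 mm and grips with 3 to 60 N. Pads are 18 mm wide; open, the fingers measure 123 mm over their backs; the gripper's body (75 mm by 187 mm) begins 45 mm behind the grasp point.
Start: joints at [-1.292, 0.689, -0.195, 1.565, 0.157, 0.902, -0.215], TCP at [0.151, 0.606, 0.258] pointing down, gripper open.
Joint ranges: [-3.01, 3.01], [-0.46, 2.08], [-1.47, 1.51], [0.13, 2.56], [-1, 4.14], [0.04, 2.09], [-2.66, 2.66]. Speed limits (rad/s): [2.57, 2.57, 3.14, 3.14, 3.14, 3.14, 3.14].

INTERFACE

Orientations are given as a unit quaternion [x, y, z, w].
In Python, from plant import r gives the robot as it stands.
- The arm moves only by the shell command python3 -m inch 'ROWS' [FORCE]. ROWS is JSON, a list of rows, each a list of 5 numbers: the shift along the world's x, y, z in units of 25 mm (1.0 is 25 mm), then the turn about the world's z in units of 6 degrees (1.0 is 6 degrees), then the finger opening in mm, from 0 to 88.1. A call has 1 to 5 rows; each row shifts and turns the commanded pose from where the row before left it; what a row does not reach is not made up. A row lasts 1/10 s, in which the tool goes at most 50 mm and 8.59 degrees, less where a joint would pass 70% of its speed; a pose out of reach is approached as far as the arm can. A call is refused whole if a number of a shift passes 1 or a number of a turn 1, either way. A call with a gripper value outside its range is refused whole. The fingers move at their own pace and stop on an object; FORCE is the grip in N (left out, the last holds). Time passes only in rows, so rows that do not move let the fingers close. It gives the time, the measured TCP pose, the force and the opening at its end, in the units of the state.
- r.get_state(): the state, without advancing time (a new reading comes with each control period).
- r.snapshot(name): name is "scene" or "top" or "wrist"; returns a dict with "pixels" (384x512x3 uint8, red, green, blue), "range_z" (384x512 float32, m along the optical axis (not along the pixel's ray), 0 where there is no reading), "K" (3x3 intrinsics, pixels), "position" and "attitude" of the camera in the world. Camera axes: x right, y up, looking along -z (the intrinsics and any distortion apply to the point x, -y, -z); pixel columns grow to the right and rows downward; lengths in m; the calibration is good to about 2 mm. The wrist camera is an equidistant fisheye: a pixel r from the principal point sees the ray r / f radians off the axis. A picture is of the moment at which its call begins.
- r.finish_job(): hands the job in, once; it reports no verdict.
The state is a dict: "clock": time; "q": joint angles; "qd": joint speeds; "joint_torque": joint torques, N m; "tool_pos": TCP position; "eef_rot": TCP orientation; "contact_force": force on the tool from outside, world axes, zero at the start; "moment": the same for the moment, N m; "opening": opening from 0.0 (shut) to 1.0 (fully open).
Only numpy, scipy, OpenCV 4.12 (cv2) and the standard library are available. Lean on these libraries where they do the work, as an engineer would, in place of code of your own. Each camera call takes 0.05 s, during which the arm holds its last target. There are 200 camera calls.

## Working session

There is one attempt and no reset: what is moved stays moved. The work goes in short steps, Python scripts to look and compute and a shell command to move; the robot and the scene stay as the last step left them, time stands still between calls to the robot, and variables do not carry over. Pictures are saved under pics/ and viewed, about 8 in all and at most 12, crops included, and the job is handed in when it is done.

```bash
mkdir -p pics; ls; cat > h.py <<'E'
import numpy as np, cv2
from plant import r
from scipy.spatial.transform import Rotation as R
def att(s):
    a=np.array(s["attitude"],float)
    return a if a.shape==(3,3) else R.from_quat(a).as_matrix()
def snap(n,f):
    s=r.snapshot(n); cv2.imwrite(f"pics/{f}.png",s["pixels"][:,:,::-1]); np.savez(f"pics/{f}.npz",**{k:s[k] for k in s if k!='name'}); return s
def cloud(s):
    K=np.array(s["K"]);d=s["range_z"];v,u=np.indices(d.shape)
    p=np.stack([(u-K[0,2])/K[0,0]*d,-(v-K[1,2])/K[1,1]*d,-d],-1)
    P=p@att(s).T+np.array(s["position"]); P[d==0]=np.nan
    return P
E
python3 - <<'E'
from h import *
s=snap("top","top0"); t=snap("scene","scene0")
print(s["K"],s["position"],s["attitude"]); print(r.get_state(), r.tips_ahead)
E
```

```text
pics
[[363.95287851   0.         254.15739121]
 [  0.         363.95287851 194.5796071 ]
 [  0.           0.           1.        ]] [ 0.4490625  -0.00512959  1.02569834] [-0.03278267  0.03726692  0.71102769 -0.70141008]
{'clock': 0.1, 'q': array([-1.2922117 ,  0.68987331, -0.19452317,  1.56623832,  0.15729176,
        0.90252209, -0.21508795]), 'qd': array([ 0.00135054, -0.00247949, -0.00150188, -0.0005078 , -0.00081421,
       -0.00220543,  0.00047946]), 'joint_torque': array([-3.56325902e-03, -5.28502750e+01, -1.27221253e+00, -1.53837508e+01,
       -5.26696688e-02,  1.97827496e-03,  3.31429305e-05]), 'tool_pos': array([0.15137399, 0.60583275, 0.25700748]), 'eef_rot': array([ 1.22044535e-01,  9.92524282e-01, -8.24388195e-04, -4.18260517e-05]), 'contact_force': array([-0.14869308, -0.03904222, -0.3473501 ]), 'moment': array([ 0.00354784, -0.02507448, -0.01305639]), 'opening': 1.0022568244126442} 0.019
```

View pics/top0.png

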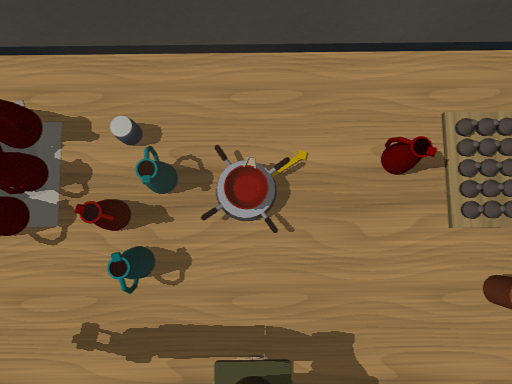

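View pics/scene0.png

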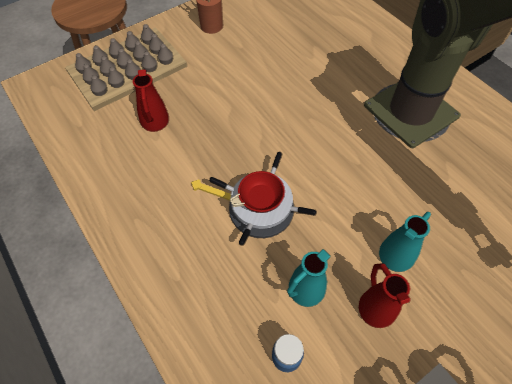

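The top view has the wheel at about (246,190), the spout near (250,162), the yellow pointer running to (303,155), and four spokes with tips near (220,150), (285,162), (272,227) and (206,215). One turquoise jug stands near (155,172), left of the wheel, and the red jug_b or jug_a at (400,155). Next I measure these.

```bash
cat > meas.py <<'E'
from h import *
import sys
def meas(s,ref=None):
    P=cloud(s); hsv=cv2.cvtColor(s["pixels"],cv2.COLOR_RGB2HSV).astype(int); H,S,V=hsv[...,0],hsv[...,1],hsv[...,2]
    z=P[...,2]; near=np.hypot(P[...,0]-.45,P[...,1])<.27
    hc=P[near&(abs(z-.06)<.004)&(S<70)]
    A=np.c_[hc[:,:2]*2,np.ones(len(hc))]
    # rim of bowl: circle fit of top heights
    head=P[near&(abs(z-.06)<.006)&(np.hypot(P[...,0]-hc[:,0].mean(),P[...,1]-hc[:,1].mean())<.09)][:,:2]
    (cx,cy),rad=cv2.minEnclosingCircle(head.astype(np.float32))
    red=P[near&((H<8)|(H>172))&(S>150)&(z>.08)&(z<.105)][:,:2]
    (bx,by),br=cv2.minEnclosingCircle(red.astype(np.float32))
    yel=P[near&(H>20)&(H<33)&(S>180)&(V>100)&(z<.02)]
    d=yel[:,:2]-[cx,cy]; far=d[np.hypot(*d.T)>.12]; 
    cr=P[near&(z>.08)&(z<.105)&(S<140)&(V>110)]
    sp=P[near&(z>.05)&(z<.08)&(V<70)&(np.hypot(P[...,0]-cx,P[...,1]-cy)>.095)&(np.hypot(P[...,0]-cx,P[...,1]-cy)<.15)]
    a=np.arctan2(sp[:,1]-cy,sp[:,0]-cx); sa=np.degrees(np.angle(np.exp(4j*a).mean())/4)
    print("head",cx,cy,rad,len(head),"bowl",bx,by,br)
    print("pointer ang",np.degrees(np.arctan2(*far.mean(0)[::-1])),"max r",np.hypot(*d.T).max(),len(far),"z",np.median(yel[:,2]))
    m=cr.mean(0); print("spout",m,len(cr),"ang from bowl",np.degrees(np.arctan2(m[1]-by,m[0]-bx)),"r",np.hypot(m[0]-bx,m[1]-by))
    print("spoke ang mod90",sa,len(sp))
    return P
if __name__=="__main__":
    f=sys.argv[1]; s=dict(np.load(f"pics/{f}.npz")); P=meas(s)
    for n,(u,v) in dict(jar=(123,126),teal=(150,172),red=(92,212),teal2=(119,268),redR=(422,147),redRb=(395,165)).items():
        if f=="top0": print(n,P[v,u].round(3))
E
python3 meas.py top0; python3 meas.py scene0
python3 -c "
import cv2;a=cv2.imread('pics/top0.png')[110:270,170:330];cv2.imwrite('pics/c0.png',cv2.resize(a,None,fx=4,fy=4,interpolation=2))"
```

```text
head 0.5513213276863098 0.011355103924870491 0.08973155170679092 1410 bowl 0.5630664229393005 0.009467112831771374 0.05703527852892876
pointer ang -55.12922500564977 max r 0.20723820261813297 169 z 0.008518630299241603
spout [0.61831777 0.00434533 0.09248577] 95 ang from bowl -5.296168972423172 r 0.0554882377523925
spoke ang mod90 34.06882095282464 311
jar [0.729 0.332 0.087]
teal [0.592 0.237 0.163]
red [0.498 0.371 0.167]
teal2 [0.368 0.304 0.17 ]
redR [ 0.644 -0.417  0.167]
redRb [ 0.619 -0.391  0.065]
head 0.5783882141113281 0.04078095778822899 0.08987069129943848 1271 bowl 0.5655292868614197 0.011904003098607063 0.058736179023981094meas.py:19: RuntimeWarning: Mean of empty slice.
  print("pointer ang",np.degrees(np.arctan2(*far.mean(0)[::-1])),"max r",np.hypot(*d.T).max(),len(far),"z",np.median(yel[:,2]))
  ret = um.true_divide(
Traceback (most recent call last):
  File "meas.py", line 24, in <module>
    f=sys.argv[1]; s=dict(np.load(f"pics/{f}.npz")); P=meas(s)
                                                       ~~~~^^^
  File "meas.py", line 19, in meas
    print("pointer ang",np.degrees(np.arctan2(*far.mean(0)[::-1])),"max r",np.hypot(*d.T).max(),len(far),"z",np.median(yel[:,2]))
                                                                           ~~~~~~~~~~~~~~~~~~^^
ValueError: zero-size array to reduction operation maximum which has no identity
```

View pics/c0.png

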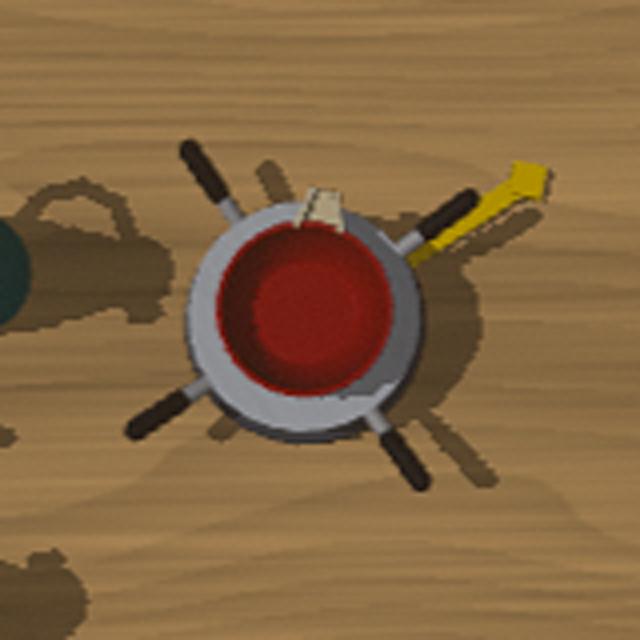

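The crop shows the spout pointing almost up (+x) and the pointer up and to the right, under the near spoke. I'll refine the centre from the spokes.

```bash
cat > meas.py <<'E'
from h import *
import sys
from scipy.optimize import least_squares
def meas(s):
    P=cloud(s); hsv=cv2.cvtColor(s["pixels"],cv2.COLOR_RGB2HSV).astype(int); H,S,V=hsv[...,0],hsv[...,1],hsv[...,2]
    z=P[...,2]; D=np.hypot(P[...,0]-.56,P[...,1]-.01)
    sp=P[(D>.09)&(D<.15)&(z>.055)&(z<.082)]
    def f(p):
        d=sp[:,:2]-p[:2]; a=np.arctan2(d[:,1],d[:,0])-p[2]; a=(a+np.pi/4)%(np.pi/2)-np.pi/4
        return np.hypot(*d.T)*np.sin(a)
    o=min((least_squares(f,[.56,.01,a],loss="soft_l1",f_scale=.004) for a in np.radians([0,22,45,67])),key=lambda o:o.cost)
    c=o.x[:2]; d=sp[:,:2]-c
    print("centre",c,"spoke mod90",np.degrees(o.x[2])%90,"res",np.median(abs(f(o.x))),"n",len(sp),"rmax",np.percentile(np.hypot(*d.T),98))
    red=P[(D<.1)&((H<8)|(H>172))&(S>150)&(z>.088)&(z<.1)][:,:2]
    def g(p): return np.hypot(*(red-p[:2]).T)-p[2]
    b=least_squares(g,[.56,.01,.055],loss="soft_l1",f_scale=.002).x; print("bowl",b)
    yel=P[(D<.25)&(H>20)&(H<33)&(S>180)&(V>80)&(z<.025)][:,:2]-c
    pa=None
    if len(yel)>20:
        L=cv2.fitLine(yel.astype(np.float32),cv2.DIST_HUBER,0,.01,.01).ravel(); m=yel[np.hypot(*yel.T)>.165].mean(0)
        pa=np.degrees(np.arctan2(m[1],m[0])); print("pointer tip ang",pa,"line ang",np.degrees(np.arctan2(L[1],L[0])),"rmax",np.hypot(*yel.T).max(),"off",L[2]*L[1]-L[3]*L[0])
    cr=P[(D<.1)&(z>.082)&(z<.105)&(S<140)&(V>90)]; 
    e=cr[:,:2]-b[:2]; m=e[np.hypot(*e.T)>.055].mean(0); sa=np.degrees(np.arctan2(m[1],m[0]))
    print("spout ang",sa,"rmax",np.hypot(*e.T).max(),"n",len(cr))
    if pa is not None:
        t=b[:2]+.078*np.array([np.cos(np.radians(sa)),np.sin(np.radians(sa))])-c; q=np.radians(pa)
        print("spout tip in stand x,y",t[0]*np.cos(q)+t[1]*np.sin(q),-t[0]*np.sin(q)+t[1]*np.cos(q))
    return P
if __name__=="__main__":
    meas(dict(np.load(f"pics/{sys.argv[1]}.npz")))
E
python3 meas.py top0; python3 meas.py scene0
```

```text
centre [0.56149953 0.01005885] spoke mod90 34.05513408195483 res 0.003518216172790165 n 418 rmax 0.13852846528429094
bowl [0.56240252 0.00981782 0.05394398]
pointer tip ang -57.56236155077733 line ang -55.416897 rmax 0.20215567277625138 off 0.0068565533
spout ang -15.525795359660522 rmax 0.07917105186481808 n 120
spout tip in stand x,y 0.05861974479417314 0.052861994235520626
centre [0.56717798 0.0145592 ] spoke mod90 34.16847039351817 res 0.0032451483844058975 n 454 rmax 0.1380924351569309
bowl [0.5673939  0.0119358  0.05413432]
spout ang -2.620156992768304 rmax 0.07881978245030903 n 155
```

```bash

python3 -m inch '[[0.76,-0.98,0,0,0],[0.76,-0.98,0,0,0],[0.76,-0.98,0,0,0],[0.76,-0.98,0,0,0],[0.76,-0.98,0,0,0]]'
python3 -m inch '[[0.76,-0.98,0,0,0],[0.76,-0.98,0,0,0],[0.76,-0.98,0,0,0],[0.76,-0.98,0,0,0],[0.76,-0.98,0,0,0]]'
python3 -m inch '[[0.76,-0.98,0,0,0],[0.76,-0.98,0,0,0],[0.76,-0.98,0,0,0],[0.76,-0.98,0,0,0],[0.76,-0.98,0,0,0]]'
python3 -m inch '[[0.76,-0.98,0,-0.7,0],[0.76,-0.98,0,-0.7,0],[0.76,-0.98,0,-0.7,0],[0.76,-0.98,0,-0.7,0],[0.76,-0.98,0,-0.7,0]]'
python3 -m inch '[[0.76,-0.98,0,0,0],[0.76,-0.98,0,0,0],[0.76,-0.98,0,0,0],[0.76,-0.98,0,0,0],[0.76,-0.98,0,0,0]]'
python3 -m inch '[[0.76,-0.98,0,0,0],[0.76,-0.98,0,0,0],[0,0,0,0,0],[0,0,0,0,0]]'
python3 - <<'E'
from h import *
s=snap("wrist","w1");snap("scene","s1"); print(s["K"],s["position"],s["attitude"])
E
```

```text
clock: 0.6
tool_pos: [0.247, 0.4826, 0.2574]
eef_rot: [0.122, 0.993, -0.0, -0.0]
contact_force: [1.1, 0.1, -0.7]
opening: 0.57
clock: 1.1
tool_pos: [0.342, 0.3601, 0.2575]
eef_rot: [0.122, 0.993, -0.0, -0.0]
contact_force: [-0.3, 1.1, -0.1]
opening: 0.118
clock: 1.6
tool_pos: [0.437, 0.2376, 0.2575]
eef_rot: [0.122, 0.993, -0.0, -0.0]
contact_force: [0.0, 0.0, 0.0]
opening: 0.005
clock: 2.1
tool_pos: [0.5319, 0.1152, 0.2575]
eef_rot: [0.302, 0.953, -0.0, -0.0]
contact_force: [1.4, 0.7, 0.2]
opening: 0.005
clock: 2.6
tool_pos: [0.6268, -0.0072, 0.2573]
eef_rot: [0.301, 0.954, -0.0, -0.0]
contact_force: [0.4, -0.3, 0.2]
opening: 0.007
clock: 3.0
tool_pos: [0.664, -0.0555, 0.2569]
eef_rot: [0.302, 0.953, 0.0, -0.001]
contact_force: [-0.4, 0.1, 0.7]
opening: 0.007
[[297.31863964   0.         258.35994779]
 [  0.         297.31863964 189.84583101]
 [  0.           0.           1.        ]] [ 0.59606208 -0.00576303  0.3847999 ] [-0.14502453 -0.07507203  0.45494625  0.87541761]
```

View pics/w1.png

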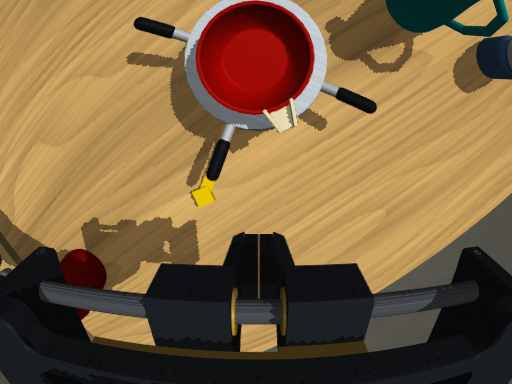

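The wrist view shows the wheel at (255,60), the spout at (285,115), the tip of the spoke over the pointer at (213,172), and the pointer diamond at (204,195). I'll measure through the fisheye model.

```bash
cat > wm.py <<'E'
from h import *
import h, meas, sys
def wcloud(s):
    K=np.array(s["K"]);d=s["range_z"];v,u=np.indices(d.shape)
    x=(u-K[0,2])/K[0,0];y=(v-K[1,2])/K[1,1];t=np.hypot(x,y)+1e-9;k=np.tan(np.minimum(t,1.5))/t*d
    P=np.stack([x*k,-y*k,-d],-1)@att(s).T+np.array(s["position"]);P[d==0]=np.nan
    P[np.hypot(x,y)>.9]=np.nan
    P[250:]=np.nan
    return P
meas.cloud=wcloud
s=dict(np.load(f"pics/{sys.argv[1]}.npz")); P=meas.meas(s)
for a in sys.argv[2:]:
    u,v=map(int,a.split(',')); print(a,P[v,u].round(4))
E
python3 wm.py w1 213,172 204,195 140,22 372,106 276,105 283,127 290,108; python3 meas.py top0
```

```text
centre [0.56423092 0.01199289] spoke mod90 34.08810773194035 res 0.0035288472843779746 n 1767 rmax 0.13713273469866757
bowl [0.56468002 0.01153406 0.05365624]
pointer tip ang -57.655855521253265 line ang -53.303185 rmax 0.20670154729934262 off 0.013870917
spout ang -9.113580634284334 rmax 0.07907698551521322 n 677
spout tip in stand x,y 0.05226915951721213 0.05859060908637076
213,172 [ 0.6367 -0.0941  0.0784]
204,195 [ 0.6639 -0.1435  0.0107]
140,22 [ 0.4553 -0.0606  0.0778]
372,106 [0.6737 0.0879 0.0781]
276,105 [0.6159 0.001  0.0933]
283,127 [ 0.6379 -0.0056  0.0922]
290,108 [0.6261 0.0107 0.0923]
centre [0.56149953 0.01005885] spoke mod90 34.05513408195483 res 0.003518216172790165 n 418 rmax 0.13852846528429094
bowl [0.56240252 0.00981782 0.05394398]
pointer tip ang -57.56236155077733 line ang -55.416897 rmax 0.20215567277625138 off 0.0068565533
spout ang -15.525795359660522 rmax 0.07917105186481808 n 120
spout tip in stand x,y 0.05861974479417314 0.052861994235520626
```

Centre (0.564, 0.012), spout −9°, pointer −57.6°, spoke −56°, so I need about −48.5° (clockwise). I descend on the CCW side of the pointer-side spoke.

```bash

python3 -m inch '[[0,0,-1,0,0],[0,0,-1,0,0],[0,0,-1,0,0],[0,0,-1,0,0],[0,0,-1,0,0]]'
python3 -m inch '[[0,0,-1,0,0],[0,0,-1,0,0],[0,0,-0.6,0,0],[0,0,0,0,0]]'
python3 -m inch '[[-0.1,-0.134,0,-0.333,0],[-0.1,-0.134,0,-0.333,0],[-0.1,-0.134,0,-0.333,0],[0,0,0,0,0]]'
python3 -m inch '[[-0.115,-0.123,0,-0.333,0],[-0.115,-0.123,0,-0.333,0],[-0.115,-0.123,0,-0.333,0]]'
python3 -m inch '[[-0.127,-0.11,0,-0.333,0],[-0.127,-0.11,0,-0.333,0],[-0.127,-0.11,0,-0.333,0],[0,0,0,0,0]]'
python3 - <<'E'
from h import *
s=snap("wrist","w2")
E
python3 wm.py w2
```

```text
clock: 3.6
tool_pos: [0.6639, -0.0531, 0.1321]
eef_rot: [0.3, 0.954, 0.001, -0.0]
contact_force: [-0.6, 0.5, 0.3]
opening: 0.004
clock: 4.0
tool_pos: [0.6626, -0.0538, 0.0658]
eef_rot: [0.3, 0.954, -0.0, -0.002]
contact_force: [-0.8, -0.4, 0.8]
opening: 0.009
clock: 4.4
tool_pos: [0.6569, -0.0665, 0.0687]
eef_rot: [0.352, 0.936, -0.0, 0.001]
contact_force: [0.3, -0.4, -0.1]
opening: 0.001
clock: 4.7
tool_pos: [0.6483, -0.0745, 0.0678]
eef_rot: [0.4, 0.916, 0.0, 0.0]
contact_force: [0.8, 0.8, -0.5]
opening: 0.005
clock: 5.1
tool_pos: [0.6381, -0.0833, 0.0677]
eef_rot: [0.447, 0.894, -0.0, -0.0]
contact_force: [0.4, 0.4, 0.9]
opening: 0.003
centre [0.56768058 0.01026432] spoke mod90 28.312963691394398 res 0.004014208330916476 n 4367 rmax 0.1281746168476128
bowl [0.56473488 0.01119383 0.05316789]
pointer tip ang nan line ang -60.67462 rmax 0.13755181695319324 off -0.0051642284
spout ang -17.973612498260476 rmax 0.07877275652608891 n 4144
spout tip in stand x,y nan nanmeas.py:20: RuntimeWarning: Mean of empty slice.
  L=cv2.fitLine(yel.astype(np.float32),cv2.DIST_HUBER,0,.01,.01).ravel(); m=yel[np.hypot(*yel.T)>.165].mean(0)
  ret = um.true_divide(
```

View pics/w2.png

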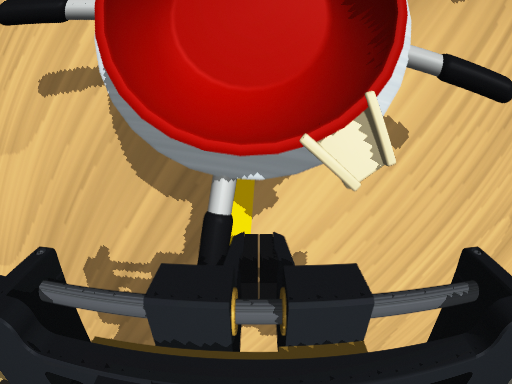

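The finger is against the spoke's CCW side at (235,250), clear of the bowl, and the wheel has turned about 7°. I continue.

```bash

python3 -m inch '[[-0.138,-0.096,0,-0.333,0],[-0.138,-0.096,0,-0.333,0],[-0.138,-0.096,0,-0.333,0]]'
python3 -m inch '[[-0.147,-0.082,0,-0.333,0],[-0.147,-0.082,0,-0.333,0],[-0.147,-0.082,0,-0.333,0]]'
python3 -m inch '[[-0.155,-0.066,0,-0.333,0],[-0.155,-0.066,0,-0.333,0],[-0.155,-0.066,0,-0.333,0]]'
python3 -m inch '[[-0.161,-0.049,0,-0.333,0],[-0.161,-0.049,0,-0.333,0],[-0.161,-0.049,0,-0.333,0]]'
python3 -m inch '[[-0.165,-0.032,0,-0.333,0],[-0.165,-0.032,0,-0.333,0],[-0.165,-0.032,0,-0.333,0]]'
python3 -m inch '[[-0.168,-0.015,0,-0.333,0],[-0.168,-0.015,0,-0.333,0],[-0.168,-0.015,0,-0.333,0],[0,0,0,0,0],[0,0,0,0,0]]'
cat > sp.py <<'E'
import wm; from wm import *
# spout angle about bowl from raised lips + red rim; spokes on a fixed centre
H=cv2.cvtColor(s["pixels"],cv2.COLOR_RGB2HSV).astype(int); z=P[...,2]; c=np.array([.5642,.012])
d=P[...,:2]-c; r_=np.hypot(d[...,0],d[...,1])
m=(r_>.062)&(r_<.085)&(z>.075)&(z<.105)&(H[...,0]>10)&(H[...,0]<40)&(H[...,2]>90)
g=d[m].mean(0); print("spout ang fixed centre",np.degrees(np.arctan2(g[1],g[0])),m.sum())
k=(r_>.09)&(r_<.137)&(z>.05)&(z<.082)&(H[...,2]<60)
a=np.degrees(np.arctan2(d[...,1],d[...,0]))[k]
h,e=np.histogram(a,np.arange(-180,181,4)); print([(e[i]+2,h[i]) for i in range(len(h)) if h[i]>30])
for lo in e[:-1][h>60]:
    pass
E
python3 -c "
from h import *
snap('wrist','w3');snap('top','t3')"
python3 sp.py w1|tail -2; python3 sp.py w3 | tail -6; python3 meas.py t3
```

```text
clock: 5.45
tool_pos: [0.6283, -0.0901, 0.0677]
eef_rot: [0.494, 0.87, 0.0, 0.0]
contact_force: [1.7, -0.0, -0.0]
opening: 0.003
clock: 5.75
tool_pos: [0.6172, -0.0963, 0.0678]
eef_rot: [0.539, 0.843, -0.0, 0.0]
contact_force: [1.3, -0.8, -1.4]
opening: 0.006
clock: 6.05
tool_pos: [0.6055, -0.1013, 0.0678]
eef_rot: [0.582, 0.813, -0.0, 0.0]
contact_force: [2.3, -0.9, -0.9]
opening: 0.003
clock: 6.35
tool_pos: [0.5934, -0.1049, 0.0678]
eef_rot: [0.624, 0.782, -0.0, 0.0]
contact_force: [2.0, -0.2, -0.5]
opening: 0.009
clock: 6.65
tool_pos: [0.581, -0.1071, 0.0678]
eef_rot: [0.664, 0.748, 0.0, 0.0]
contact_force: [1.7, -1.7, -0.4]
opening: 0.003
clock: 7.15
tool_pos: [0.5679, -0.1075, 0.0675]
eef_rot: [0.701, 0.714, -0.0, -0.001]
contact_force: [0.6, -0.0, -0.2]
opening: 0.004
spout ang fixed centre -10.433174335685184 432
[(np.int64(-150), np.int64(92)), (np.int64(-146), np.int64(284)), (np.int64(-142), np.int64(106)), (np.int64(-58), np.int64(238)), (np.int64(-54), np.int64(272)), (np.int64(30), np.int64(87)), (np.int64(34), np.int64(298)), (np.int64(38), np.int64(112))]
bowl [0.56380
[... 460 characters left out ...]
.int64(-82), np.int64(217)), (np.int64(-14), np.int64(313)), (np.int64(-10), np.int64(1139)), (np.int64(-6), np.int64(451)), (np.int64(170), np.int64(33)), (np.int64(174), np.int64(161))]
centre [0.56146986 0.00997032] spoke mod90 80.75815406721885 res 0.0034775469329018814 n 317 rmax 0.1386829888442979
bowl [0.56190529 0.00949484 0.05388339]
pointer tip ang nan line ang -42.764656 rmax 0.12297147231717377 off 0.024990175
spout ang -49.607640886525985 rmax 0.08012597244625666 n 116
spout tip in stand x,y nan nanmeas.py:20: RuntimeWarning: Mean of empty slice.
  L=cv2.fitLine(yel.astype(np.float32),cv2.DIST_HUBER,0,.01,.01).ravel(); m=yel[np.hypot(*yel.T)>.165].mean(0)
  ret = um.true_divide(
```

Spoke −99.2°, spout about −53 to −54.5°. I push about 3° more, back off, lift and look.

```bash

python3 -m inch '[[-0.126,0,0,-0.25,0],[-0.126,0,0,-0.25,0],[0,0,0,0,0],[0,0,0,0,0]]'
python3 -m inch '[[0.4,0,0,0,0],[0.6,0,0,0,0],[0,0,0.5,0,0],[0,0,1,0,0],[0,0,1,0,0]]'
python3 -m inch '[[0,-0.5,1,0,0],[0,-1,1,0,0],[0,-1,1,0,0],[0,-0.5,1,0,0],[0,0,1,0,0]]'
python3 -m inch '[[0,0,0,0,0],[0,0,0,0,0]]'
python3 -c "
from h import *
snap('wrist','w4');snap('top','t4')"
python3 sp.py w4 ; python3 meas.py t4
```

```text
clock: 7.65
tool_pos: [0.5621, -0.108, 0.0677]
eef_rot: [0.719, 0.695, -0.0, -0.0]
contact_force: [0.3, 0.9, -0.5]
opening: 0.007
clock: 8.15
tool_pos: [0.586, -0.1083, 0.1312]
eef_rot: [0.719, 0.695, -0.001, -0.001]
contact_force: [-0.3, -0.1, -0.5]
opening: 0.009
clock: 8.65
tool_pos: [0.5854, -0.1866, 0.2571]
eef_rot: [0.721, 0.693, -0.001, 0.0]
contact_force: [0.2, 0.3, -0.4]
opening: 0.003
clock: 8.85
tool_pos: [0.5866, -0.1829, 0.2558]
eef_rot: [0.719, 0.695, 0.0, -0.0]
contact_force: [0.2, 1.0, -0.2]
opening: 0.004
centre [0.56475107 0.01077929] spoke mod90 77.99072208341761 res 0.0033918457580609917 n 1233 rmax 0.1369901484691265
bowl [0.5639531  0.01008538 0.05351602]
pointer tip ang -57.700202324706744 line ang -57.783417 rmax 0.2018316864878005 off -0.00028345734
spout ang -55.73729983052605 rmax 0.07791206757686095 n 594
spout tip in stand x,y 0.07811436452132894 0.0016264026620514752
spout ang fixed centre -56.73952178502278 407
[(np.int64(-106), np.int64(82)), (np.int64(-102), np.int64(313)), (np.int64(-98), np.int64(150)), (np.int64(-14), np.int64(323)), (np.int64(-10), np.int64(205))]
centre [0.56153739 0.00996151] spoke mod90 78.15710816081814 res 0.00353755191115365 n 420 rmax 0.13917809179451138
bowl [0.56181356 0.00944283 0.05388835]
pointer tip ang -57.549192359386325 line ang -57.90223 rmax 0.20284557799138714 off -0.0012445152
spout ang -58.10018026694023 rmax 0.07908371379543208 n 138
spout tip in stand x,y 0.07858226056547285 -0.000795341877039564
```

View pics/w4.png

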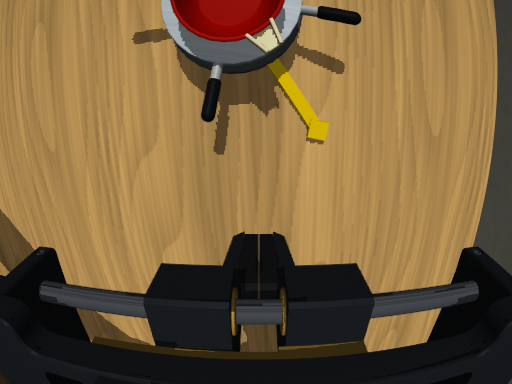

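The picture shows the spout at (265,42) in line with the pointer running (277,67) to (318,130), and the hand clear of everything. The tip offset estimates are +1.6 mm (wrist) and −0.8 mm (top), and the spoke turn implies about +3 mm. All are within the 8 mm allowed, so I hand in.

```bash
python3 -c "
from plant import r
print(r.finish_job())"
```

```text
the job is handed in; nothing more can be done
None
```

The wheel is turned and the job is handed in. With the closed fingertips I pushed the spoke nearest the pointer about 46° clockwise, then backed off and lifted clear, finishing at about 9 s on the clock.

- **Spout alignment:** the last checks put the spout tip +1.6 mm (wrist camera) and −0.8 mm (top camera) from the pointer's line. The turn measured on the spokes suggests about +3 mm. These three disagree slightly, but all are inside the 8 mm limit.
- **Bowl:** it measured about 1 mm from the wheel's axis. The finger stayed outside the bowl's rim, and the force readings during the push were about 1 to 3 N.
- **Jugs and jar:** I didn't re-measure their positions at the end. The arm passed above them on the way in and worked only on the side away from the jar and the nearest jugs.

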